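# Press the marker caps home in the tilt-out bin

### The arm

A 6-joint arm with a two-finger parallel gripper is mounted at the origin on a cart in front of the work surface, level with it; the furniture and walls round the work are solid. World frame = base frame: x ahead of the robot, y to its left, z up, the work surface at z = 0. Lengths are in mm, angles in degrees, forces in N, time in s.
With the tool pointing down it reaches from about 275 to 775 mm from the base axis. Payload 14.6 kg.
Tool frame: the origin (TCP) lies midway between the tips of the shut fingers; the grasp point (between the pads) lies 19 mm behind it; z points along the fingers, y is the line along which they close (so a half turn about z gives the same grasp; the last joint's range is limited). The gripper opens to 85 mm and grips with 20 to 120 N. Pads are 22 mm wide; open, the fingers measure 114 mm over their backs; the gripper's body (76 mm by 85 mm) begins 54 mm behind the grasp point. The pads swing forward as they close: fully open they stand 13 mm farther back than shut.
Start: joints at [-79.143, 15.075, -2.767, 72.158, 0, 81.102], TCP at [177.448, -494.106, 231.278] pointing down, gripper open.
Joint ranges: [-151.79, 151.79], [-50.71, 97.33], [-67.44, 78.34], [-121.81, 120.89], [-77.56, 73.72], [-180, 180]. Speed limits (degrees/s): [108.29, 108.29, 147.25, 159.86, 180, 180].

### API

Orientations are given as a 3x3 rotation matrix whose columns are the frame's x, y, z axes.
In Python, from rig import robot, eyes gives the robot as it stands.
- The arm moves only by the tool drive_tool, never from a script. Its argument "increments" is a list of rows, each an object with "linear": the shift along the tool's x, y, z in cm, a list of three; "twist": the turn, a rotation vector about the tool's x, y, z in rad, a list of three; "grip": the opening in per cent of the stroke, from 0 (shut) to 100 (fully open). A call has 1 to 20 rows; each row shifts and turns the commanded pose from where the row before left it, along the tool's axes as they then stand; what a row does not reach is not made up. A row lasts 1/12 s, in which the tool goes at most 41.7 mm and 7.16 degrees, less where a joint would pass 70% of its speed; a pose out of reach is approached as far as the arm can. A call is refused whole if a number of a shift passes 4.17 or a number of a turn 0.125, either way. A call with a gripper value outside its range is refused whole. The fingers move at their own pace and stop on an object; the grip force is fixed at half the most. Time passes only in rows, so rows that do not move let the fingers close. It gives the time, the measured TCP pose, the force, the opening and the grip force at its end, in the units of the state.
- robot.read_state(): the state, without advancing time (a new reading comes with each control period).
- eyes.capture(name): name is "scene" or "side" or "wrist"; returns the picture (480x640x3 uint8, red, green, blue); there is no depth.
- eyes.camera_model(name): a dict with "camera_matrix" (3x3 intrinsics, pixels), "rvec" (rotation vector, rad) and "tvec" (3), from world to camera coordinates, as OpenCV has them. Camera axes: x right, y down, z forward; pixel columns grow to the right and rows downward; lengths in mm; the calibration is good to about 2 mm. A picture is of the moment at which its call begins: read the wrist's pose just before it. camera_model takes no time and is no camera call; for the wrist camera it gives the pose at the moment of the call.
- robot.finish_job(): hands the job in; it is judged then, once.
The state is a dict: "time_s": time; "joints": joint angles; "qvel": joint speeds; "effort": joint torques, N m; "tool_pos": TCP position; "ee_rot": TCP orientation; "wrist_force": force on the tool from outside, world axes, zero at the start; "torque": the same for the moment, N m; "gripper_width": opening from 0.0 (shut) to 1.0 (fully open); "grip_force": force on a finger pad.
Only numpy, scipy, OpenCV 4.12 (cv2) and the standard library are available. Lean on these libraries where they do the work, as an engineer would, in place of code of your own. Each camera call takes 0.05 s, during which the arm holds its last target. There are 200 camera calls.

### The job

The markers in the tilt-out bin were put away badly: not all of their three caps are fully on. Tip the bin fully open by the tab on its front panel, press every cap that stands proud straight down until it snaps home, then push the bin fully shut again. Leave the glue bottle, the plug gauge and the cutters where they are.

Things in the scene. Friction and masses are not known exactly. Their poses are not given: they have to be found in the camera images.
- hopper: fixed grey housing of the bin, 125 deep, 176 wide, 139 high. Origin on the bench below the middle of the bin's pivot (a line along y, 22 up). x points back into the housing, y to its left, z up. The panel stands in front of the pivot. Side walls (outer faces y = +-88) are 137 high for x = 36 to 102, only 53 high further forward.
- roof_front (a point): middle of the top front edge of the housing's roof, 139 above the bench, 34 behind the pivot; the roof runs from here back to x = 103. Between the shut panel's back and this edge is an open slot 43 wide in x. The shut bin's markers lean back under the roof.
- bin (a joint): tilt of the bin, rad: 0 = shut (panel upright), 0.6 = fully open on a stop, panel top leaning out to the robot side; starts 0 to 0.1. Tilt q takes a point (x, z) from the pivot when shut to (x cos q - z sin q, x sin q + z cos q). Hinge friction about 0.06 N m; its weight keeps it at either end. Open, the markers stand upright just in front of the pivot, so pressing down holds it open.
- tab_top (a point): middle of the tab's upper edge, 153 above the pivot when shut (175 above the bench; 141 open). Panel and tab are 5 thick, mid-plane 12 in front of the pivot when shut. The panel is 164 wide up to 111 above the pivot, the tab 80 wide above that. Push its back face to open, its front face to shut. Site z lies in the panel toward the edge, x through its thickness, y along the edge.
- cap_1_top (a point): middle of the flat top of the left marker cap (y = +44 in the housing): black, 25 diameter, 24 high, on a white marker 24 diameter. z points up along the marker. With the bin open the cap top is 8 in front of the pivot, 122 above the bench when home, up to 133 before.
- cap_1 (a joint): how far the left cap is pressed on, m: 0 = farthest off, 0.011 = home on its stop. Starts loose (0 to 0.005) or, now and then, home already (above 0.0095). It stays where it is left in those ranges; between them a detent, over centre at 0.0075, throws it back off or on to home. Pressing it on takes about 6 N at the detent, 2 N elsewhere.
- cap_2_top (a point): the same for the middle marker cap (y = 0)
- cap_3_top (a point): the same for the right marker cap (y = -44)
- cap_2 (a joint): the same for the middle cap, which always starts loose
- cap_3 (a joint): the same for the right cap, which always starts loose
- glue_bottle: bystander: glue bottle with a red cone nozzle, standing to the right of the housing, 31 diameter, 107 high; origin at the centre of its underside
- go_gauge: bystander: metal plug gauge lying to the left of the housing, 100 long, 18 wide, 16 high; origin at the centre of its underside
- flush_cutters: bystander: cutters with blue handles lying in front of the housing, 126 long, 43 wide, 10 high; origin at the centre of its underside
Things that resemble listed ones, but are neither listed nor needed, are in the scene too. There is more than one size of the hopper; the job needs the larger.

How it is judged:
By the outcome, as a careful person would: the job done as asked, in the order asked, and still so for the second after the job is handed in, with the robot touching nothing.
It also fails if it takes over 58 s, if anything falls off the work surface, if the arm or the gripper's body presses on something with over 40 N, if the wrist force passes 120 N, or if a joint passes its speed limit or range.

## Working session

There is one attempt and no reset: what is moved stays moved. The work goes in short steps, Python scripts to look and compute and a tool call to move; the robot and the scene stay as the last step left them, time stands still between calls to the robot, and variables do not carry over. Pictures are saved under pics/ and viewed, at most 10 in all, crops included, and the job is handed in when it is done.

Besides the shell and the picture viewer there is one more tool, called as a command line: name --argument value ..., lists and objects as JSON in quotes. drive_tool: Moves the arm, as the interface text tells. Its arguments: {"type":"object","properties":{"increments":{"type":"array","items":{"type":"object","properties":{"linear":{"type":"array","items":{"type":"number"}},"twist":{"type":"array","items":{"type":"number"}},"grip":{"type":"number"}}}}},"required":["increments"]}

```bash
mkdir -p pics; ls
python3 - <<'E'
from rig import robot, eyes
import cv2,numpy as np
s=robot.read_state();print(s['time_s'],s['tool_pos'],s['ee_rot'],s['wrist_force'])
for n in ['scene','side']:
    im=eyes.capture(n);cv2.imwrite(f'pics/{n}0.png',im[:,:,::-1])
    m=eyes.camera_model(n);R=cv2.Rodrigues(np.array(m['rvec']))[0];print(n,m['camera_matrix'],(-R.T@np.array(m['tvec']).ravel()).round(),R.round(2))
E
```

```text
pics
0.0 [ 177.4040082  -493.84593566  230.8362884 ] [[ 9.41148541e-01  3.37993189e-01 -1.69450643e-04]
 [ 3.37993180e-01 -9.41148006e-01  1.02003142e-03]
 [ 1.85285538e-04 -1.01727425e-03 -9.99999465e-01]] [ 0.51656907  0.17233976 -0.15864873]
scene [[520.08931427   0.         309.90102447]
 [  0.         520.08931427 234.52433885]
 [  0.           0.           1.        ]] [-30. 546. 831.] [[-0.56 -0.83  0.02]
 [-0.57  0.37 -0.73]
 [ 0.6  -0.42 -0.68]]
side [[445.97324596   0.         318.14508083]
 [  0.         445.97324596 235.94443492]
 [  0.           0.           1.        ]] [320. 828. 506.] [[-0.93 -0.38  0.  ]
 [-0.18  0.44 -0.88]
 [ 0.33 -0.82 -0.47]]
```

View pics/scene0.png

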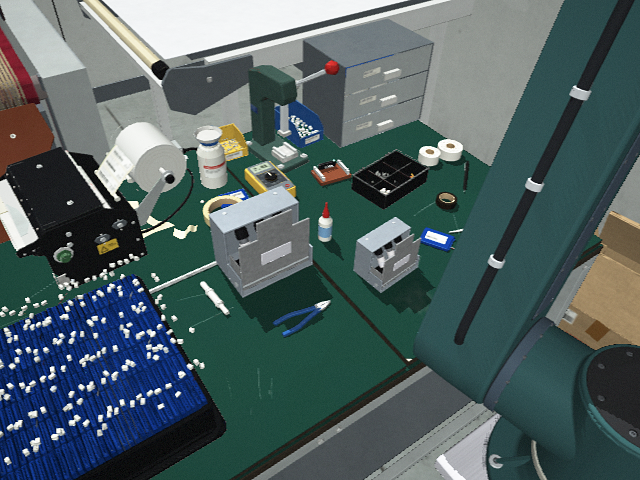

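View pics/side0.png

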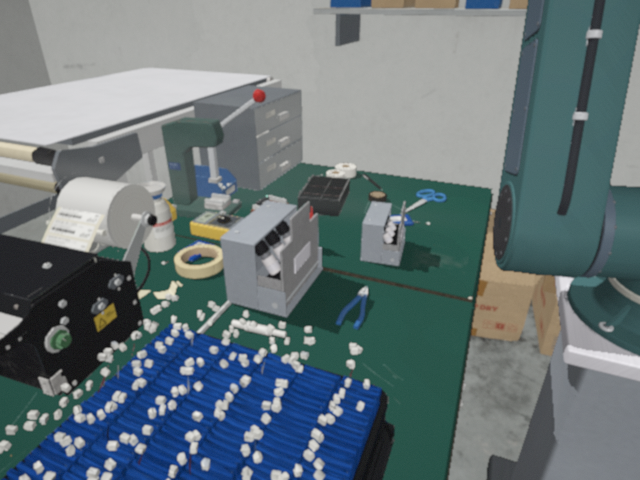

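The larger hopper is at about (262,240) in scene and (275,255) in side. Its tab is near the top of the front panel, and the cutters lie in front at (303,318). I'll crop both views.

Run:
```python
import cv2,numpy as np
a=cv2.imread('pics/scene0.png')[175:305,200:330];b=cv2.imread('pics/side0.png')[190:320,210:340]
cv2.imwrite('pics/c0.png',np.hstack([cv2.resize(i,(400,400),interpolation=cv2.INTER_CUBIC) for i in (a,b)]))
```

```text
(no output)
```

View pics/c0.png

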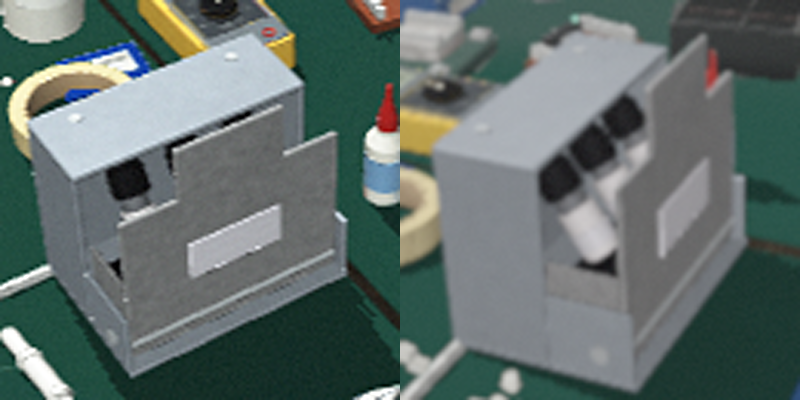

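The crop shows the roof corners, the tab's upper corners and the black caps under the roof. The bin is nearly shut. Next I'll work out the pose.

```bash
cat > h.py <<'E'
from rig import robot, eyes
import cv2,numpy as np
def cam(n):
    m=eyes.camera_model(n);R=cv2.Rodrigues(np.array(m['rvec'],float))[0];t=np.array(m['tvec'],float).ravel();K=np.array(m['camera_matrix'])
    return K,R,t
def ray(n,p,c=None):
    K,R,t=c or cam(n);return -R.T@t,R.T@np.linalg.inv(K)@np.array([p[0],p[1],1.])
def plane(n,p,z,c=None):
    o,d=ray(n,p,c);return o+d*(z-o[2])/d[2]
def tri(n1,p1,n2,p2):
    c1,c2=cam(n1),cam(n2)
    P=lambda c:c[0]@np.c_[c[1],c[2]]
    X=cv2.triangulatePoints(P(c1),P(c2),np.array(p1,float).reshape(2,1),np.array(p2,float).reshape(2,1)).ravel();return X[:3]/X[3]
E
python3 - <<'E'
from h import *
s=lambda u,v:(200+u*.325-.34,175+v*.325-.34)
d=lambda u,v:(210+u*.325-.34,190+v*.325-.34)
mod=np.array([[34,88],[34,-88],[103,88],[103,-88]],float)
S=[s(78,178),s(302,84),s(32,122),s(255,38)];D=[d(142,168),d(265,45),d(37,148),d(175,42)]
for n,c in(('scene',S),('side',D)):
    w=np.array([plane(n,p,139)[:2] for p in c]);print(n,w.round(1).tolist())
    mc,wc=mod.mean(0),w.mean(0);U,_,V=np.linalg.svd((mod-mc).T@(w-wc));R=V.T@U.T
    print(R.round(3),np.degrees(np.arctan2(R[1,0],R[0,0])),'origin',wc-R@mc,'res',((mod-mc)@R.T+wc-w).round(1).tolist())
a=[tri('scene',s(178,150),'side',d(250,85)),tri('scene',s(282,106),'side',d(303,37))]
print(np.round(a,1))
for q in(s(130,180),s(190,157)):print('tabz',plane('scene',q,139))
E
```

```text
scene [[668.7, 255.6], [669.9, 85.5], [733.2, 255.9], [730.0, 85.6]]
[[ 1.     0.005]
 [-0.005  1.   ]] -0.2673865273064109 origin [631.961814   170.95796537] res [[-2.3, 3.2], [-4.4, -2.7], [2.2, 2.6], [4.5, -3.1]]
side [[664.6, 259.1], [671.1, 83.6], [730.6, 261.3], [727.8, 101.7]]
[[ 1.   -0.03]
 [ 0.03  1.  ]] 1.7376036911286765 origin [630.04036929 174.35146425] res [[-3.2, 4.2], [-4.4, 3.8], [-0.2, 4.2], [7.9, -12.2]]
[[622.5 207.4 174.1]
 [624.  130.6 172.4]]
tabz [649.21783253 228.95123399 139.        ]
tabz [647.37888533 186.26042038 139.        ]
```

drive_tool --increments '[{"linear": [0, 0, -0.2], "twist": [0, 0, -0.1115], "grip": 0}, {"linear": [0, 0, -0.2], "twist": [0, 0, -0.1115], "grip": 0}, {"linear": [0, 0, -0.2], "twist": [0, 0, -0.1115], "grip": 0}, {"linear": [0, 0, -0.2], "twist": [0, 0, -0.1115], "grip": 0}, {"linear": [0, 0, -0.2], "twist": [0, 0, -0.1115], "grip": 0}, {"linear": [0, 0, -0.2], "twist": [0, 0, -0.1115], "grip": 0}, {"linear": [0, 0, -0.2], "twist": [0, 0, -0.1115], "grip": 0}, {"linear": [0, 0, -0.2], "twist": [0, 0, -0.1115], "grip": 0}, {"linear": [0, 0, -0.2], "twist": [0, 0, -0.1115], "grip": 0}, {"linear": [0, 0, -0.2], "twist": [0, 0, -0.1115], "grip": 0}, {"linear": [0, 0, -0.2], "twist": [0, 0, -0.1115], "grip": 0}, {"linear": [0, 0, 0], "grip": 0}]'

```text
schema error: expected keys linear, twist, grip
```

drive_tool --increments '[{"linear": [3, 2.1, 0], "grip": 0}, {"linear": [3, 2.1, 0], "grip": 0}, {"linear": [3, 2.1, 0], "grip": 0}, {"linear": [3, 2.1, 0], "grip": 0}, {"linear": [3, 2.1, 0], "grip": 0}, {"linear": [3, 2.1, 0], "grip": 0}, {"linear": [3, 2.1, 0], "grip": 0}, {"linear": [3, 2.1, 0], "grip": 0}, {"linear": [3, 2.1, 0], "grip": 0}, {"linear": [3, 2.1, 0], "grip": 0}, {"linear": [3, 2.1, 0], "grip": 0}, {"linear": [3, 2.1, 0], "grip": 0}, {"linear": [3, 2.1, 0], "grip": 0}, {"linear": [3, 2.1, 0], "grip": 0}, {"linear": [3, 2.1, 0], "grip": 0}, {"linear": [3, 2.1, 0], "grip": 0}, {"linear": [3, 2.1, 0], "grip": 0}, {"linear": [3, 2.1, 0], "grip": 0}, {"linear": [3, 2.1, 0], "grip": 0}, {"linear": [0, 0, 0], "grip": 0}]'

```text
schema error: expected keys linear, twist, grip
```

All three keys are needed in every row.

drive_tool --increments '[{"linear": [0, 0, -0.2], "twist": [0, 0, -0.1115], "grip": 0}, {"linear": [0, 0, -0.2], "twist": [0, 0, -0.1115], "grip": 0}, {"linear": [0, 0, -0.2], "twist": [0, 0, -0.1115], "grip": 0}, {"linear": [0, 0, -0.2], "twist": [0, 0, -0.1115], "grip": 0}, {"linear": [0, 0, -0.2], "twist": [0, 0, -0.1115], "grip": 0}, {"linear": [0, 0, -0.2], "twist": [0, 0, -0.1115], "grip": 0}, {"linear": [0, 0, -0.2], "twist": [0, 0, -0.1115], "grip": 0}, {"linear": [0, 0, -0.2], "twist": [0, 0, -0.1115], "grip": 0}, {"linear": [0, 0, -0.2], "twist": [0, 0, -0.1115], "grip": 0}, {"linear": [0, 0, -0.2], "twist": [0, 0, -0.1115], "grip": 0}, {"linear": [0, 0, -0.2], "twist": [0, 0, -0.1115], "grip": 0}, {"linear": [0, 0, 0], "twist": [0, 0, 0], "grip": 0}]'

```text
time_s: 1.1
tool_pos: [177.5, -494.1, 253.3]
ee_rot: [[-0.006, 1.0, -0.0], [1.0, 0.006, 0.0], [0.0, -0.0, -1.0]]
wrist_force: [0.5, 0.2, 0.2]
gripper_width: 0.001
grip_force: 0.0
```

drive_tool --increments '[{"linear": [3, 2.1, 0], "twist": [0, 0, 0], "grip": 0}, {"linear": [3, 2.1, 0], "twist": [0, 0, 0], "grip": 0}, {"linear": [3, 2.1, 0], "twist": [0, 0, 0], "grip": 0}, {"linear": [3, 2.1, 0], "twist": [0, 0, 0], "grip": 0}, {"linear": [3, 2.1, 0], "twist": [0, 0, 0], "grip": 0}, {"linear": [3, 2.1, 0], "twist": [0, 0, 0], "grip": 0}, {"linear": [3, 2.1, 0], "twist": [0, 0, 0], "grip": 0}, {"linear": [3, 2.1, 0], "twist": [0, 0, 0], "grip": 0}, {"linear": [3, 2.1, 0], "twist": [0, 0, 0], "grip": 0}, {"linear": [3, 2.1, 0], "twist": [0, 0, 0], "grip": 0}, {"linear": [3, 2.1, 0], "twist": [0, 0, 0], "grip": 0}, {"linear": [3, 2.1, 0], "twist": [0, 0, 0], "grip": 0}, {"linear": [3, 2.1, 0], "twist": [0, 0, 0], "grip": 0}, {"linear": [3, 2.1, 0], "twist": [0, 0, 0], "grip": 0}, {"linear": [3, 2.1, 0], "twist": [0, 0, 0], "grip": 0}, {"linear": [3, 2.1, 0], "twist": [0, 0, 0], "grip": 0}, {"linear": [3, 2.1, 0], "twist": [0, 0, 0], "grip": 0}, {"linear": [3, 2.1, 0], "twist": [0, 0, 0], "grip": 0}, {"linear": [0, 0, 0], "twist": [0, 0, 0], "grip": 0}]'

```text
time_s: 2.68
tool_pos: [557.5, 50.4, 252.1]
ee_rot: [[0.0, 1.0, -0.0], [1.0, -0.0, 0.001], [0.001, -0.0, -1.0]]
wrist_force: [0.5, -0.1, 0.0]
gripper_width: -0.001
grip_force: 0.0
```

drive_tool --increments '[{"linear": [3, 2.2, 0], "twist": [0, 0, 0], "grip": 0}, {"linear": [3, 2.2, 0], "twist": [0, 0, 0], "grip": 0}, {"linear": [3, 2.3, 0], "twist": [0, 0, 0], "grip": 0}, {"linear": [3, 2.3, 0], "twist": [0, 0, 0], "grip": 0}, {"linear": [0, 0, 2.5], "twist": [0, 0, 0], "grip": 0}, {"linear": [0, 0, 2.5], "twist": [0, 0, 0], "grip": 0}, {"linear": [0, 0, 0], "twist": [0, 0, 0], "grip": 0}, {"linear": [0, 0, 0], "twist": [0, 0, 0], "grip": 0}]'

```text
time_s: 3.35
tool_pos: [644.2, 165.8, 202.5]
ee_rot: [[0.002, 1.0, -0.003], [1.0, -0.002, -0.0], [-0.0, -0.003, -1.0]]
wrist_force: [-0.3, -1.0, 1.7]
gripper_width: 0.001
grip_force: 0.0
```

Run:
```python
from h import *
b=eyes.capture('wrist');a=eyes.capture('side')[150:330,180:420]
w=[cv2.resize(b,(400,300)),cv2.resize(a,(400,300))]
cv2.imwrite('pics/c1.png',np.hstack(w)[:,:,::-1])
```

```text
(no output)
```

View pics/c1.png

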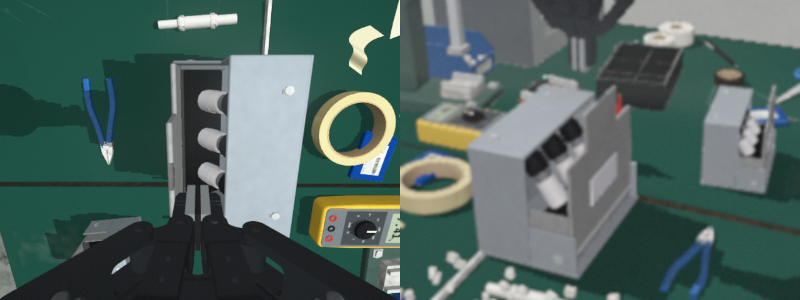

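The wrist view (left half) shows the shut fingers at (200,190), between the panel at x≈175 and the roof front edge at x≈225. I can descend behind the tab.

drive_tool --increments '[{"linear": [0.4, 0.4, 1.5], "twist": [0, 0, 0], "grip": 0}, {"linear": [0, 0, 1.5], "twist": [0, 0, 0], "grip": 0}, {"linear": [0, 0, 1.0], "twist": [0, 0, 0], "grip": 0}, {"linear": [0, 0, 1.0], "twist": [0, 0, 0], "grip": 0}, {"linear": [0, 0, 0], "twist": [0, 0, 0], "grip": 0}, {"linear": [0, 0, 0], "twist": [0, 0, 0], "grip": 0}]'

```text
time_s: 3.95
tool_pos: [649.1, 169.9, 153.7]
ee_rot: [[0.0, 1.0, 0.0], [1.0, -0.0, 0.0], [0.0, 0.0, -1.0]]
wrist_force: [0.3, 0.1, -0.1]
gripper_width: -0.001
grip_force: 0.0
```

drive_tool --increments '[{"linear": [0, -0.8, 0.2], "twist": [0, 0, 0], "grip": 0}, {"linear": [0, -0.7, 0.2], "twist": [0, 0, 0], "grip": 0}, {"linear": [0, -0.6, 0.2], "twist": [0, 0, 0], "grip": 0}, {"linear": [0, -0.6, 0.2], "twist": [0, 0, 0], "grip": 0}, {"linear": [0, -0.6, 0.2], "twist": [0, 0, 0], "grip": 0}, {"linear": [0, -0.6, 0.2], "twist": [0, 0, 0], "grip": 0}, {"linear": [0, -0.6, 0.2], "twist": [0, 0, 0], "grip": 0}, {"linear": [0, -0.6, 0.2], "twist": [0, 0, 0], "grip": 0}, {"linear": [0, -0.6, 0.2], "twist": [0, 0, 0], "grip": 0}, {"linear": [0, -0.6, 0.2], "twist": [0, 0, 0], "grip": 0}, {"linear": [0, -0.6, 0.2], "twist": [0, 0, 0], "grip": 0}, {"linear": [0, -0.6, 0.2], "twist": [0, 0, 0], "grip": 0}, {"linear": [0, -0.3, 0.2], "twist": [0, 0, 0], "grip": 0}, {"linear": [0, 0, 0], "twist": [0, 0, 0], "grip": 0}]'

```text
time_s: 5.12
tool_pos: [570.2, 170.1, 127.0]
ee_rot: [[-0.001, 1.0, -0.001], [1.0, 0.001, -0.0], [-0.0, -0.001, -1.0]]
wrist_force: [0.3, 0.9, -0.1]
gripper_width: -0.0
grip_force: 0.0
```

Run:
```python
from h import *
b=eyes.capture('scene')[165:315,190:340];a=eyes.capture('side')[175:325,200:350]
w=[cv2.resize(b,(400,400)),cv2.resize(a,(400,400))]
cv2.imwrite('pics/c2.png',np.hstack(w)[:,:,::-1])
```

```text
(no output)
```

View pics/c2.png

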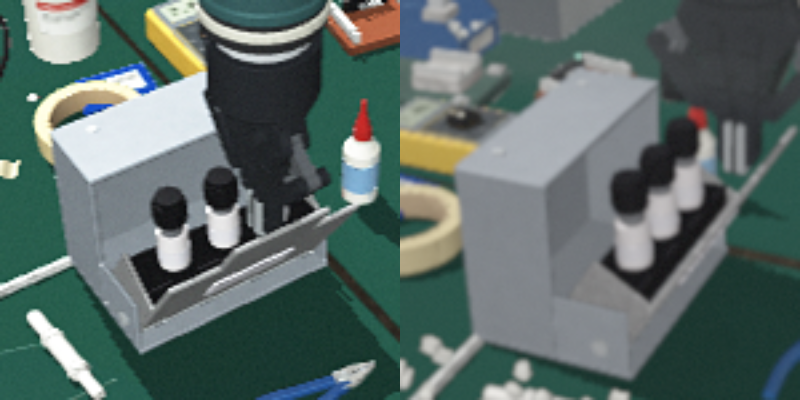

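The bin has fallen open and the caps stand upright. In the scene half they are at (170,190) and (220,180), with the third hidden by the gripper. A gentle nudge against the panel will confirm it's on the stop. After that I'll lift and look.

drive_tool --increments '[{"linear": [0, -0.2, 0], "twist": [0, 0, 0], "grip": 0}, {"linear": [0, -0.2, 0], "twist": [0, 0, 0], "grip": 0}, {"linear": [0, -0.1, 0], "twist": [0, 0, 0], "grip": 0}, {"linear": [0, -0.1, 0], "twist": [0, 0, 0], "grip": 0}, {"linear": [0, 0, 0], "twist": [0, 0, 0], "grip": 0}]'

```text
time_s: 5.63
tool_pos: [565.0, 170.1, 127.3]
ee_rot: [[-0.0, 1.0, -0.0], [1.0, 0.0, -0.0], [-0.0, -0.0, -1.0]]
wrist_force: [0.3, -0.0, -0.5]
gripper_width: -0.003
grip_force: 0.0
```

drive_tool --increments '[{"linear": [0, -0.1, 0], "twist": [0, 0, 0], "grip": 0}, {"linear": [0, -0.1, 0], "twist": [0, 0, 0], "grip": 0}, {"linear": [0, -0.1, 0], "twist": [0, 0, 0], "grip": 0}, {"linear": [0, -0.1, 0], "twist": [0, 0, 0], "grip": 0}, {"linear": [0, 0, 0], "twist": [0, 0, 0], "grip": 0}]'

```text
time_s: 6.05
tool_pos: [560.9, 170.1, 127.3]
ee_rot: [[-0.001, 1.0, -0.0], [1.0, 0.001, 0.0], [0.0, -0.0, -1.0]]
wrist_force: [-0.0, -0.6, 0.7]
gripper_width: 0.001
grip_force: 0.0
```

drive_tool --increments '[{"linear": [0, -0.1, 0], "twist": [0, 0, 0], "grip": 0}, {"linear": [0, -0.1, 0], "twist": [0, 0, 0], "grip": 0}, {"linear": [0, -0.1, 0], "twist": [0, 0, 0], "grip": 0}, {"linear": [0, -0.1, 0], "twist": [0, 0, 0], "grip": 0}, {"linear": [0, 0, 0], "twist": [0, 0, 0], "grip": 0}]'

```text
time_s: 6.47
tool_pos: [558.1, 170.1, 127.7]
ee_rot: [[-0.0, 1.0, 0.002], [1.0, 0.0, 0.0], [0.0, 0.002, -1.0]]
wrist_force: [5.9, 0.6, -1.1]
gripper_width: 0.001
grip_force: 2.2
```

The force rose to 6 N, so the bin is on the stop. Next is backing off, lifting and measuring the caps.

drive_tool --increments '[{"linear": [0, 1.0, 0], "twist": [0, 0, 0], "grip": 0}, {"linear": [0, 0, -3], "twist": [0, 0, 0], "grip": 0}, {"linear": [0, 0, -4], "twist": [0, 0, 0], "grip": 0}, {"linear": [0, 0, -4], "twist": [0, 0, 0], "grip": 0}, {"linear": [0, 0, -2], "twist": [0, 0, 0], "grip": 0}, {"linear": [-3, 0, 0], "twist": [0, 0, 0], "grip": 0}, {"linear": [-3, 0, 0], "twist": [0, 0, 0], "grip": 0}, {"linear": [0, 0, 0], "twist": [0, 0, 0], "grip": 0}, {"linear": [0, 0, 0], "twist": [0, 0, 0], "grip": 0}]'

```text
time_s: 7.22
tool_pos: [567.1, 109.0, 257.4]
ee_rot: [[0.001, 1.0, -0.0], [1.0, -0.001, 0.0], [0.0, -0.0, -1.0]]
wrist_force: [0.3, 0.1, -0.2]
gripper_width: -0.0
grip_force: 0.0
```

Run:
```python
from h import *
b=eyes.capture('scene');a=eyes.capture('side')
cv2.imwrite('pics/s3.png',b[:,:,::-1]);cv2.imwrite('pics/d3.png',a[:,:,::-1])
w=[cv2.resize(b[205:285,230:310],(400,400)),cv2.resize(a[210:290,270:350],(400,400))]
cv2.imwrite('pics/c3.png',np.hstack(w)[:,:,::-1])
```

```text
(no output)
```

View pics/c3.png

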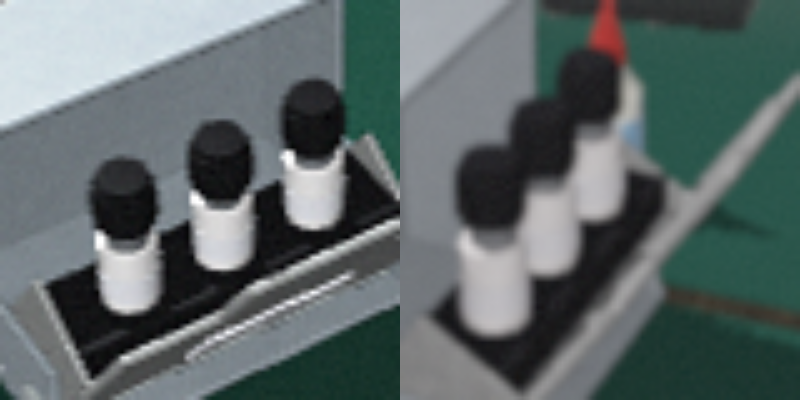

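All three caps show a grey collar below the black, so all look loose. The top centres in the scene half are (124,172), (221,134) and (313,93), and in the side half (90,156), (143,108) and (189,60).

Run:
```python
from h import *
S=[(124,172),(221,134),(313,93)];D=[(90,158),(143,109),(189,60)]
for s,d in zip(S,D):
    s=(230+s[0]/5-.4,205+s[1]/5-.4);d=(270+d[0]/5-.4,210+d[1]/5-.4)
    print(tri('scene',s,'side',d).round(1),plane('scene',s,130).round(1),plane('side',d,130).round(1))
```

```text
[628.6 213.  130.2] [630.2 212.5 130. ] [627.  214.4 130. ]
[628.1 169.3 128.6] [628.3 169.5 130. ] [625.1 173.6 130. ]
[628.7 125.6 128.6] [629.  125.8 130. ] [625.6 130.2 130. ]
```

drive_tool --increments '[{"linear": [0.6, 2, 2], "twist": [0, 0, 0], "grip": 0}, {"linear": [0.6, 2, 2], "twist": [0, 0, 0], "grip": 0}, {"linear": [0.5, 2, 2], "twist": [0, 0, 0], "grip": 0}, {"linear": [0, 0, 2.5], "twist": [0, 0, 0], "grip": 0}, {"linear": [0, 0, 2], "twist": [0, 0, 0], "grip": 0}, {"linear": [0, 0, 0.9], "twist": [0, 0, 0], "grip": 0}, {"linear": [0, 0, 0.4], "twist": [0, 0, 0], "grip": 0}, {"linear": [0, 0, 0.3], "twist": [0, 0, 0], "grip": 0}, {"linear": [0, 0, 0.3], "twist": [0, 0, 0], "grip": 0}, {"linear": [0, 0, 0.3], "twist": [0, 0, 0], "grip": 0}, {"linear": [0, 0, 0], "twist": [0, 0, 0], "grip": 0}]'

```text
time_s: 8.23
tool_pos: [627.3, 127.2, 130.6]
ee_rot: [[-0.001, 1.0, 0.001], [1.0, 0.001, 0.0], [0.0, 0.001, -1.0]]
wrist_force: [0.3, 0.7, 0.6]
gripper_width: -0.001
grip_force: 0.0
```

drive_tool --increments '[{"linear": [0, 0, 0.2], "twist": [0, 0, 0], "grip": 0}, {"linear": [0, 0, 0.2], "twist": [0, 0, 0], "grip": 0}, {"linear": [0, 0, 0.2], "twist": [0, 0, 0], "grip": 0}, {"linear": [0, 0, 0.2], "twist": [0, 0, 0], "grip": 0}, {"linear": [0, 0, 0], "twist": [0, 0, 0], "grip": 0}]'

```text
time_s: 8.65
tool_pos: [627.2, 127.1, 122.1]
ee_rot: [[-0.0, 1.0, 0.0], [1.0, 0.0, 0.0], [0.0, 0.0, -1.0]]
wrist_force: [-0.6, 0.2, 1.2]
gripper_width: 0.002
grip_force: 0.0
```

drive_tool --increments '[{"linear": [0, 0, 0.1], "twist": [0, 0, 0], "grip": 0}, {"linear": [0, 0, 0.1], "twist": [0, 0, 0], "grip": 0}, {"linear": [0, 0, 0], "twist": [0, 0, 0], "grip": 0}]'

```text
time_s: 8.9
tool_pos: [628.0, 127.1, 121.9]
ee_rot: [[-0.0, 1.0, 0.003], [1.0, 0.0, 0.0], [0.0, 0.003, -1.0]]
wrist_force: [-0.9, -0.3, 16.7]
gripper_width: 0.0
grip_force: 8.1
```

Cap 3 is home: it's firm at z=121.9 with 16.7 N. Next is cap 2.

drive_tool --increments '[{"linear": [0, 0, -1.5], "twist": [0, 0, 0], "grip": 0}, {"linear": [0, 0, -1.5], "twist": [0, 0, 0], "grip": 0}, {"linear": [2.2, 0, 0], "twist": [0, 0, 0], "grip": 0}, {"linear": [2.1, 0, 0], "twist": [0, 0, 0], "grip": 0}, {"linear": [0, 0, 0], "twist": [0, 0, 0], "grip": 0}, {"linear": [0, 0, 1.0], "twist": [0, 0, 0], "grip": 0}, {"linear": [0, 0, 0.6], "twist": [0, 0, 0], "grip": 0}, {"linear": [0, 0, 0.3], "twist": [0, 0, 0], "grip": 0}, {"linear": [0, 0, 0.2], "twist": [0, 0, 0], "grip": 0}, {"linear": [0, 0, 0.2], "twist": [0, 0, 0], "grip": 0}, {"linear": [0, 0, 0.2], "twist": [0, 0, 0], "grip": 0}, {"linear": [0, 0, 0.2], "twist": [0, 0, 0], "grip": 0}, {"linear": [0, 0, 0.2], "twist": [0, 0, 0], "grip": 0}, {"linear": [0, 0, 0], "twist": [0, 0, 0], "grip": 0}]'

```text
time_s: 10.07
tool_pos: [627.7, 169.7, 122.1]
ee_rot: [[-0.0, 1.0, 0.002], [1.0, 0.0, -0.0], [-0.0, 0.002, -1.0]]
wrist_force: [-0.6, -3.2, 8.1]
gripper_width: 0.001
grip_force: 3.9
```

drive_tool --increments '[{"linear": [0, 0, 0.1], "twist": [0, 0, 0], "grip": 0}, {"linear": [0, 0, 0], "twist": [0, 0, 0], "grip": 0}]'

```text
time_s: 10.23
tool_pos: [628.1, 169.7, 122.0]
ee_rot: [[-0.0, 1.0, 0.003], [1.0, 0.0, -0.0], [-0.0, 0.003, -1.0]]
wrist_force: [-2.3, -2.7, 18.0]
gripper_width: 0.003
grip_force: 9.1
```

Cap 2 is home. Next is cap 1.

drive_tool --increments '[{"linear": [0, 0, -1.5], "twist": [0, 0, 0], "grip": 0}, {"linear": [0, 0, -1.5], "twist": [0, 0, 0], "grip": 0}, {"linear": [2.2, 0, 0], "twist": [0, 0, 0], "grip": 0}, {"linear": [2.2, 0, 0], "twist": [0, 0, 0], "grip": 0}, {"linear": [0, 0, 0], "twist": [0, 0, 0], "grip": 0}, {"linear": [0, 0, 1.0], "twist": [0, 0, 0], "grip": 0}, {"linear": [0, 0, 0.6], "twist": [0, 0, 0], "grip": 0}, {"linear": [0, 0, 0.3], "twist": [0, 0, 0], "grip": 0}, {"linear": [0, 0, 0.2], "twist": [0, 0, 0], "grip": 0}, {"linear": [0, 0, 0.2], "twist": [0, 0, 0], "grip": 0}, {"linear": [0, 0, 0.2], "twist": [0, 0, 0], "grip": 0}, {"linear": [0, 0, 0.2], "twist": [0, 0, 0], "grip": 0}, {"linear": [0, 0, 0.2], "twist": [0, 0, 0], "grip": 0}, {"linear": [0, 0, 0], "twist": [0, 0, 0], "grip": 0}]'

```text
time_s: 11.4
tool_pos: [627.6, 213.6, 122.1]
ee_rot: [[0.0, 1.0, 0.002], [1.0, -0.0, -0.0], [-0.0, 0.002, -1.0]]
wrist_force: [-0.5, -1.9, 7.5]
gripper_width: 0.001
grip_force: 3.8
```

drive_tool --increments '[{"linear": [0, 0, 0.1], "twist": [0, 0, 0], "grip": 0}, {"linear": [0, 0, 0], "twist": [0, 0, 0], "grip": 0}]'

```text
time_s: 11.57
tool_pos: [628.0, 213.7, 122.0]
ee_rot: [[-0.0, 1.0, 0.003], [1.0, 0.0, -0.0], [-0.0, 0.003, -1.0]]
wrist_force: [-2.1, -2.9, 16.5]
gripper_width: 0.001
grip_force: 8.8
```

All three are home. I'll lift, move in front of the tab and check with a picture.

drive_tool --increments '[{"linear": [0, 0, -3], "twist": [0, 0, 0], "grip": 0}, {"linear": [0, 0, -4], "twist": [0, 0, 0], "grip": 0}, {"linear": [0, 0, -3], "twist": [0, 0, 0], "grip": 0}, {"linear": [-1.1, -3.5, 0], "twist": [0, 0, 0], "grip": 0}, {"linear": [-1.1, -3.5, 0], "twist": [0, 0, 0], "grip": 0}, {"linear": [-1.1, -3.5, 0], "twist": [0, 0, 0], "grip": 0}, {"linear": [-1.1, -3.5, 0], "twist": [0, 0, 0], "grip": 0}, {"linear": [0, 0, 0], "twist": [0, 0, 0], "grip": 0}, {"linear": [0, 0, 0], "twist": [0, 0, 0], "grip": 0}]'

```text
time_s: 12.32
tool_pos: [485.7, 169.6, 220.8]
ee_rot: [[-0.0, 1.0, 0.001], [1.0, 0.0, 0.0], [0.0, 0.001, -1.0]]
wrist_force: [1.7, 0.1, -0.5]
gripper_width: -0.004
grip_force: 0.0
```

Run:
```python
from h import *
b=eyes.capture('scene');a=eyes.capture('side')
w=[cv2.resize(b[205:285,230:310],(400,400)),cv2.resize(a[210:290,270:350],(400,400))]
cv2.imwrite('pics/c4.png',np.hstack(w)[:,:,::-1])
```

```text
(no output)
```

View pics/c4.png

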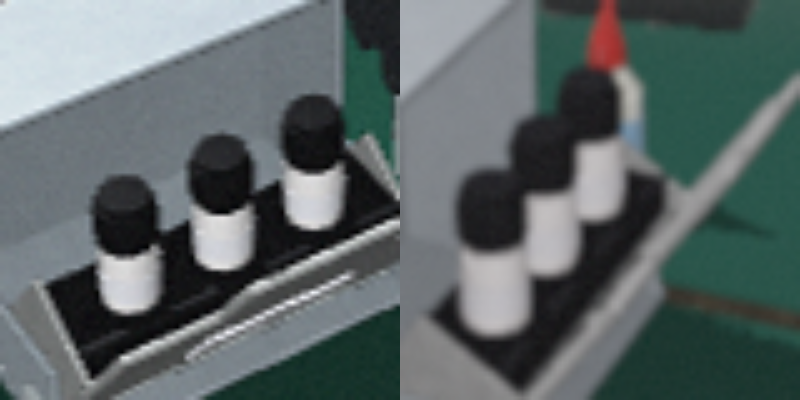

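The grey collars have gone on all three caps. I'll descend in front of the tab and push it shut.

drive_tool --increments '[{"linear": [0, 0, 3], "twist": [0, 0, 0], "grip": 0}, {"linear": [0, 0, 4], "twist": [0, 0, 0], "grip": 0}, {"linear": [0, 0, 3], "twist": [0, 0, 0], "grip": 0}, {"linear": [0, 1.2, 0], "twist": [0, 0, 0], "grip": 0}, {"linear": [0, 1.2, 0], "twist": [0, 0, 0], "grip": 0}, {"linear": [0, 0.8, 0], "twist": [0, 0, 0], "grip": 0}, {"linear": [0, 0.6, -0.1], "twist": [0, 0, 0], "grip": 0}, {"linear": [0, 0.6, -0.2], "twist": [0, 0, 0], "grip": 0}, {"linear": [0, 0.6, -0.2], "twist": [0, 0, 0], "grip": 0}, {"linear": [0, 0.6, -0.2], "twist": [0, 0, 0], "grip": 0}, {"linear": [0, 0.6, -0.2], "twist": [0, 0, 0], "grip": 0}, {"linear": [0, 0.6, -0.2], "twist": [0, 0, 0], "grip": 0}, {"linear": [0, 0.6, -0.2], "twist": [0, 0, 0], "grip": 0}, {"linear": [0, 0.6, -0.2], "twist": [0, 0, 0], "grip": 0}, {"linear": [0, 0.6, -0.2], "twist": [0, 0, 0], "grip": 0}, {"linear": [0, 0.6, -0.2], "twist": [0, 0, 0], "grip": 0}, {"linear": [0, 0.6, -0.2], "twist": [0, 0, 0], "grip": 0}, {"linear": [0, 0, 0], "twist": [0, 0, 0], "grip": 0}]'

```text
time_s: 13.92
tool_pos: [586.5, 170.1, 141.5]
ee_rot: [[-0.0, 1.0, 0.001], [1.0, 0.0, 0.0], [0.0, 0.001, -1.0]]
wrist_force: [-0.1, 0.3, -0.1]
gripper_width: -0.0
grip_force: 0.0
```

Probably already swinging shut. I'll follow slowly until it makes contact.

drive_tool --increments '[{"linear": [0, 0.4, -0.1], "twist": [0, 0, 0], "grip": 0}, {"linear": [0, 0.4, -0.1], "twist": [0, 0, 0], "grip": 0}, {"linear": [0, 0.4, -0.1], "twist": [0, 0, 0], "grip": 0}, {"linear": [0, 0.4, -0.1], "twist": [0, 0, 0], "grip": 0}, {"linear": [0, 0.2, -0.1], "twist": [0, 0, 0], "grip": 0}, {"linear": [0, 0.1, 0], "twist": [0, 0, 0], "grip": 0}, {"linear": [0, 0, 0], "twist": [0, 0, 0], "grip": 0}]'

```text
time_s: 14.5
tool_pos: [604.3, 170.1, 146.3]
ee_rot: [[-0.0, 1.0, 0.0], [1.0, 0.0, 0.0], [0.0, 0.0, -1.0]]
wrist_force: [-0.2, 0.6, -0.0]
gripper_width: 0.004
grip_force: 0.0
```

drive_tool --increments '[{"linear": [0, 0.1, 0], "twist": [0, 0, 0], "grip": 0}, {"linear": [0, 0.1, 0], "twist": [0, 0, 0], "grip": 0}, {"linear": [0, 0, 0], "twist": [0, 0, 0], "grip": 0}]'

```text
time_s: 14.75
tool_pos: [606.2, 170.1, 146.2]
ee_rot: [[-0.001, 1.0, -0.0], [1.0, 0.001, -0.0], [-0.0, -0.0, -1.0]]
wrist_force: [0.3, -0.1, 0.7]
gripper_width: -0.005
grip_force: 0.0
```

drive_tool --increments '[{"linear": [0, 0.1, 0], "twist": [0, 0, 0], "grip": 0}, {"linear": [0, 0.1, 0], "twist": [0, 0, 0], "grip": 0}, {"linear": [0, 0.1, 0], "twist": [0, 0, 0], "grip": 0}, {"linear": [0, 0.1, 0], "twist": [0, 0, 0], "grip": 0}, {"linear": [0, 0, 0], "twist": [0, 0, 0], "grip": 0}]'

```text
time_s: 15.17
tool_pos: [607.2, 170.1, 146.2]
ee_rot: [[-0.001, 1.0, -0.005], [1.0, 0.001, -0.0], [-0.0, -0.005, -1.0]]
wrist_force: [-20.2, -0.1, 11.9]
gripper_width: 0.008
grip_force: 10.0
```

drive_tool --increments '[{"linear": [0, 0.1, 0], "twist": [0, 0, 0], "grip": 0}, {"linear": [0, 0.1, 0], "twist": [0, 0, 0], "grip": 0}, {"linear": [0, 0, 0], "twist": [0, 0, 0], "grip": 0}]'

```text
time_s: 15.42
tool_pos: [607.4, 170.1, 146.2]
ee_rot: [[-0.001, 1.0, -0.008], [1.0, 0.001, -0.0], [-0.0, -0.008, -1.0]]
wrist_force: [-31.9, -0.9, 18.1]
gripper_width: -0.002
grip_force: 16.2
```

The panel is hard on its shut stop. Backing away and taking a final check picture.

drive_tool --increments '[{"linear": [0, -1, 0], "twist": [0, 0, 0], "grip": 0}, {"linear": [0, -2.5, 0], "twist": [0, 0, 0], "grip": 0}, {"linear": [0, -3, 0], "twist": [0, 0, 0], "grip": 0}, {"linear": [0, -3, 0], "twist": [0, 0, 0], "grip": 0}, {"linear": [0, 0, -4], "twist": [0, 0, 0], "grip": 0}, {"linear": [0, 0, -4], "twist": [0, 0, 0], "grip": 0}, {"linear": [0, 0, -2], "twist": [0, 0, 0], "grip": 0}, {"linear": [0, 0, 0], "twist": [0, 0, 0], "grip": 0}, {"linear": [0, 0, 0], "twist": [0, 0, 0], "grip": 0}]'

```text
time_s: 16.17
tool_pos: [517.6, 170.2, 247.3]
ee_rot: [[-0.001, 1.0, 0.002], [1.0, 0.001, 0.0], [0.0, 0.002, -1.0]]
wrist_force: [-0.5, 0.2, -0.6]
gripper_width: -0.0
grip_force: 0.0
```

Run:
```python
from h import *
b=eyes.capture('scene')[175:335,200:360];a=eyes.capture('side')[180:320,210:350]
w=[cv2.resize(b,(400,400)),cv2.resize(a,(400,400))]
cv2.imwrite('pics/c5.png',np.hstack(w)[:,:,::-1])
```

```text
(no output)
```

View pics/c5.png

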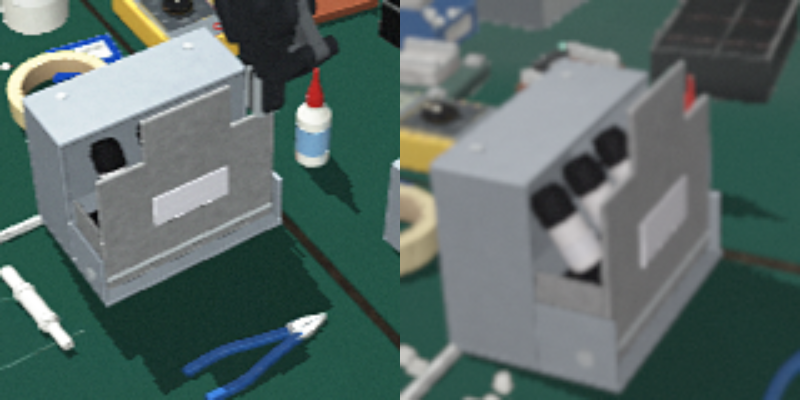

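The panel is upright and shut, no collars show on the caps, and the bottle, gauge and cutters haven't moved.

```bash
python3 -c "
from rig import robot
print(robot.finish_job())"
```

```text
the job is handed in; nothing more can be done
None
```

The bin was tipped fully open, all three caps (each stood proud) were pressed home, and the bin was pushed fully shut; the bottle, gauge and cutters were left where they were, and the job was handed in at about 16 s.

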